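# Switch on a guarded isolator with a bent rod

## Robot

A 7-joint arm with a two-finger parallel gripper is mounted at the origin on the work surface; the furniture and walls round the work are solid. World frame = base frame: x ahead of the robot, y to its left, z up, the work surface at z = 0. Lengths are in m, angles in rad, forces in N, time in s.
With the tool pointing down it reaches from about 0.35 to 0.9 m from the base axis. Payload 7.2 kg.
Tool frame: the origin (TCP) lies midway between the tips of the shut fingers; the grasp point (between the pads) lies 19 mm behind it; z points along the fingers, y is the line along which they close (so a half turn about z gives the same grasp; the last joint's range is limited). The gripper opens to 88 mm and grips with 3 to 60 N. Pads are 20 mm wide; open, the fingers measure 115 mm over their backs; the gripper's body (75 mm by 178 mm) begins 61 mm behind the grasp point.
Start: joints at [1.249, 0.411, -0.013, 1.596, 0.006, 1.134, -0.082], TCP at [0.157, -0.605, 0.223] pointing down, gripper open.
Joint ranges: [-2.95, 2.95], [-0.29, 1.99], [-1.47, 1.44], [0.14, 2.54], [-1.03, 4.17], [0.13, 1.85], [-2.86, 2.86]. Speed limits (rad/s): [2.39, 2.39, 3.01, 3.01, 3.14, 3.14, 3.14].

## Interface

Orientations are given as a 3x3 rotation matrix whose columns are the frame's x, y, z axes.
In Python, from workcell import robot, vision, order gives the robot as it stands.
- The arm moves only by the tool step_arm, never from a script. Its argument "steps" is a list of rows, each a list of 5 numbers: the shift along the tool's x, y, z in m, then the turn about the tool's z in rad, then the closure, from 0 (fully open) to 1 (shut). In form: [[x, y, z, roll, hand], ...]. A call has 1 to 12 rows; each row is the pose to reach, as a shift and turn from the pose commanded when the call began, along the tool's axes at that moment; what a row does not reach only later rows make up. A row lasts 1/12 s, in which the tool goes at most 41.7 mm and 7.16 degrees, less where a joint would pass 70% of its speed; a pose out of reach is approached as far as the arm can. A call with a gripper value outside its range is refused whole. The fingers move at their own pace and stop on an object; "force" is the grip in N (left out, the last holds). Time passes only in rows, so rows that repeat a pose let the fingers close. It gives the time, the measured TCP pose, the force, the opening and the grip force at its end, in the units of the state.
- robot.state(): the state, without advancing time (a new reading comes with each control period).
- vision.read_camera(name): name is "scene" or "top"; returns the picture (400x640x3 uint8, red, green, blue); there is no depth.
- vision.camera_params(name): a dict with "fovy" (degrees; the focal length in pixels is half the picture's height over the tangent of half this angle, whatever the lens; pixels are square), "cx", "cy" (the principal point, pixels), "D" ([k1, k2, p1, p2, k3] as OpenCV has them; the pictures are not rectified), "world_from_camera" (4x4, takes a point from camera to world coordinates). Camera axes: x right, y down, z forward; pixel columns grow to the right and rows downward; lengths in m; the calibration is good to about 2 mm. A picture is of the moment at which its call begins. camera_params takes no time and is no camera call.
- order.close_job(): hands the job in; it is judged then, once.
The state is a dict: "t": time; "joint_pos": joint angles; "qvel": joint speeds; "joint_torque": joint torques, N m; "position": TCP position; "tool_rot": TCP orientation; "force": force on the tool from outside, world axes, zero at the start; "moment": the same for the moment, N m; "grip_width": opening from 0.0 (shut) to 1.0 (fully open); "grip_force": force on a finger pad.
Only numpy, scipy, OpenCV 4.12 (cv2) and the standard library are available. Lean on these libraries where they do the work, as an engineer would, in place of code of your own. Each camera call takes 0.05 s, during which the arm holds its last target. There are 200 camera calls.

## Task

Take the bent rod by its handle from its rest, reach over the clear guard with it and use its hanging leg to pull the flat paddle lever behind the guard all the way over towards the guard's front panel. Keep the gripper and arm off both switches, leave the ball-topped lever as it is, and do not push the loose things on the bench about. Then lay the rod back on its rest as it was, the handle between the two posts and the leg hanging down outside the same end, and let go.

Things in the scene. Friction and masses are not known exactly. Their poses are not given: they have to be found in the camera images.
- bent_rod: Loose rod, 0.16 kg. Black ribbed handle 90 (x) x 24 (y) x 30 (z) mm, origin at its centre. A 10 mm round steel bar runs through it along x from -90 mm to a right-angle bend at +120 mm, whence a leg goes along -z to 95 mm below the bar's axis. Starts in the rest: handle level, leg hanging down; grasp the handle across y from above. It turns freely in the notches, its weight swings the leg down.
- leg_end (a point): Lower end of the bent rod's leg, at (120, 0, -95) mm from the rod's origin.
- rest: Fixed aluminium rest, origin at the centre of its underside. Base 165 x 70 x 10 mm; two posts 9 mm thick at x = -64 and +64 mm, each ending in a 45 degree V notch 35 mm wide at its top (138 mm up), carrying the bar's axis 125 mm up. The rod lies with origin at about (0, 0, 125) mm, its x along the rest's x, leg beyond the +x post; the handle has 14 mm of play either way.
- guard: Fixed clear guard with aluminium frame, open at the top and back: front panel 270 mm wide (along y) and two side wings that run 100 mm back (+x); 125 mm high, frame bars 12 mm thick. Origin at the foot of the front panel, midway along it; +x points from the front panel to the switches.
- paddle_switch: Fixed grey switch box 56 x 60 x 28 mm, 60 mm behind the guard's front panel, with the flat paddle lever; origin at the centre of its underside, axes as the guard's. The two switches stand about 100 mm apart along the guard's y, either one on the left. The lever's hinge runs along y, 35 mm above this origin.
- paddle_lever (a joint): Angle of the paddle lever, a flat black bar 26 mm wide (y), 10 mm thick, reaching 75 mm from its hinge: 0 = leaning 0.5 rad away from the front panel (+x), 0.5 = upright, 1.0 = leaning 0.5 rad towards the front panel, at its stop (all the way over). Starts at 0 to 0.2. Friction (under 2 N at the tip) holds it where it is left; no spring.
- paddle_lever_tip (a point): Middle of the paddle lever's outer end, 75 mm from the hinge.
- ball_switch: Fixed grey box like the other, but its lever is a thin round stem with a black ball of 28 mm diameter on top; origin at the centre of its underside. Its lever is to be left alone.
- ball_lever (a joint): Angle of the ball-topped lever, measured like that of the paddle lever. Starts between 0 and 0.2; must stay as it is.
- ball_lever_tip (a point): Top of the ball-topped lever, 75 mm from its hinge.
- parts_case: Loose bystander: shallow blue parts case 94 x 132 x 21 mm lying in front of the guard; origin at the centre of its underside.
- loupe: Loose bystander: black eye loupe, 38 mm across, 36 mm high; origin at the centre of its underside.
- timer: Loose bystander: white countdown timer 42 x 68 x 55 mm; origin at the centre of its underside.

How it is judged:
On the way, in this order (a step that is already met when the one before it is completed fails the run):
1. the rod is lifted clear of its rest (z of bent_rod in the frame of rest above 0.165 m), for 0.1 s.
2. the rod touches the paddle switch's lever (contact force between bent_rod and paddle_switch above 0.1 N), for 0.02 s.
3. the paddle lever is all the way over towards the front panel (0.9 rad or more) (value of joint paddle_lever above 0.9 rad), for 0.2 s.
At the end, for the whole second after the job is handed in: Paddle lever at 0.9 rad or more; ball lever tip within 10 mm of its start; rod at rest in both notches: its origin within 18 mm along, 8 mm across and 8 mm in height of (0, 0, 125) mm in the rest's frame, the leg beyond the +x post, its lower end under 45 mm high (value of joint paddle_lever above 0.9 rad and distance of ball_lever_tip from where it was at the start of the episode below 0.01 m and x of bent_rod in the frame of rest between -0.018 and 0.018 m and y of bent_rod in the frame of rest between -0.008 and 0.008 m and z of bent_rod in the frame of rest between 0.117 and 0.133 m and x of leg_end in the frame of rest above 0.09 m and z of leg_end in the frame of rest below 0.045 m and linear speed of bent_rod below 0.02 m/s); the robot touches nothing.
It fails at once if the gripper or arm touches either switch (contact force between any of the fingers, the arm and paddle_switch above 0.3 N or contact force between any of the fingers, the arm and ball_switch above 0.3 N).
It fails at once if the ball-topped lever's tip is moved by more than 10 mm (distance of ball_lever_tip from where it was at the start of the episode above 0.01 m).
It fails at once if the parts case, loupe or timer is moved by more than 30 mm (distance of any of parts_case, loupe, timer from where it was at the start of the episode above 0.03 m).
It also fails if it takes over 51 s, if anything falls off the work surface, if the arm or the gripper's body presses on something with over 40 N, if the wrist force passes 120 N, or if a joint passes its speed limit or range.

## Working session

There is one attempt and no reset: what is moved stays moved. The work goes in short steps, Python scripts to look and compute and a tool call to move; the robot and the scene stay as the last step left them, time stands still between calls to the robot, and variables do not carry over. Pictures are saved under pics/ and viewed, at most 10 in all, crops included, and the job is handed in when it is done.

Besides the shell and the picture viewer there is one more tool, called after "Emit:" by a JSON object that holds its "name" and its "arguments". step_arm: Moves the arm, as the interface text tells. Its arguments: {"type":"object","properties":{"steps":{"type":"array"},"force":{"type":"number"}},"required":["steps"]}

```bash
mkdir -p pics
python3 - <<'E'
from workcell import robot, vision
import cv2
for n in("scene","top"):
    cv2.imwrite(f"pics/{n}0.png",vision.read_camera(n)[:,:,::-1])
    print(n,vision.camera_params(n))
s=robot.state();print(s["t"],s["position"],s["tool_rot"],s["grip_width"])
E
```

```text
scene {'fovy': 46.67295756230081, 'cx': 324.4849135673584, 'cy': 201.49155906026257, 'D': array([-0.09571853,  0.        ,  0.        ,  0.        ,  0.        ]), 'world_from_camera': array([[-0.61293057, -0.43431856,  0.66006325, -0.13243103],
       [-0.78991233,  0.31690719, -0.52498414,  0.42591129],
       [ 0.01883156, -0.84317093, -0.53731569,  0.62466554],
       [ 0.        ,  0.        ,  0.        ,  1.        ]])}
top {'fovy': 48.54752602856318, 'cx': 320.9108555488383, 'cy': 204.61995876465429, 'D': array([-0.07097039,  0.        ,  0.        ,  0.        ,  0.        ]), 'world_from_camera': array([[-0.01730183, -0.99744259,  0.06934644,  0.44420468],
       [-0.99975955,  0.01819312,  0.01224172, -0.05194213],
       [-0.01347204, -0.06911796, -0.99751752,  1.20203972],
       [ 0.        ,  0.        ,  0.        ,  1.        ]])}
0.1 [ 0.15679067 -0.60455779  0.22189893] [[ 9.67958697e-01  2.51109068e-01 -4.43922821e-04]
 [ 2.51109446e-01 -9.67957729e-01  1.37131746e-03]
 [-8.53482761e-05 -1.43885187e-03 -9.99998961e-01]] 1.0027066388917651
```

View pics/scene0.png

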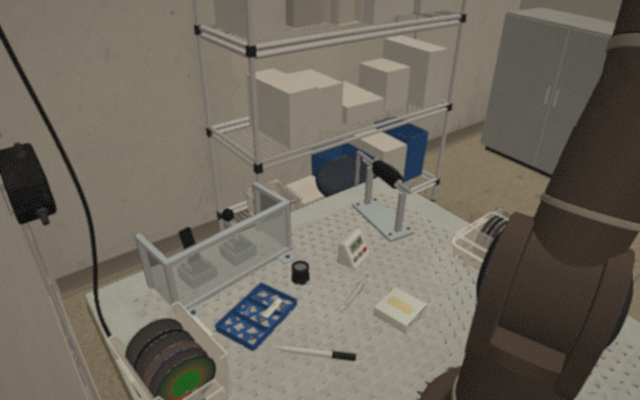

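View pics/top0.png

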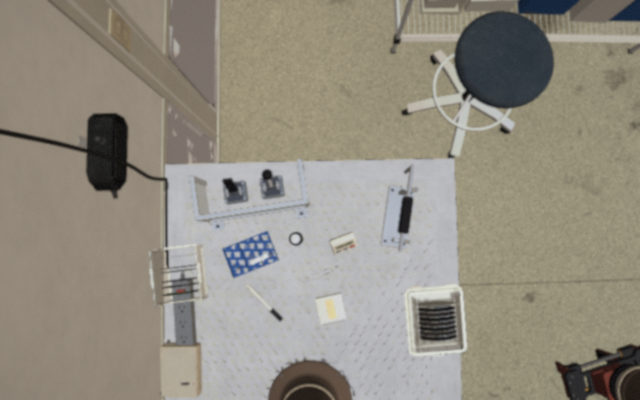

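The scene view shows the guard with the paddle on the left (187,237), the ball at (228,214), and the rod on its rest with its handle at (388,176). In the top view the guard is at (190-310,160-220), the paddle at about (232,187), the ball at (267,175), the handle at (405,215), and the bend at about (408,167), at the far end. I'll zoom in next.

Run:
```python
import cv2,numpy as np
t=cv2.imread("pics/top0.png");s=cv2.imread("pics/scene0.png")
a=cv2.resize(t[150:260,180:320],None,fx=4,fy=4,interpolation=2)
b=cv2.resize(t[150:260,370:430],None,fx=4,fy=4,interpolation=2)
cv2.imwrite("pics/c1.png",np.hstack([a,b]))
a=cv2.resize(s[180:310,130:300],None,fx=2.5,fy=2.5,interpolation=2)
b=cv2.resize(s[130:260,320:430],None,fx=2.5,fy=2.5,interpolation=2)
cv2.imwrite("pics/c2.png",np.hstack([a,b]))
```

```text
(no output)
```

View pics/c1.png

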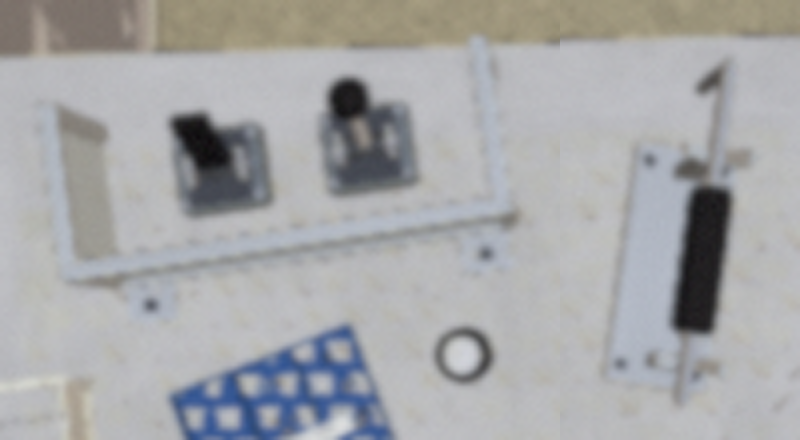

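View pics/c2.png

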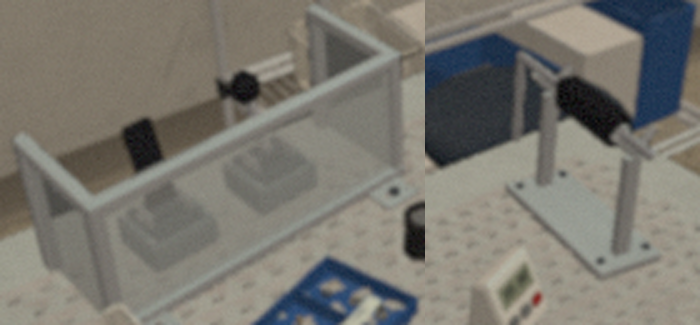

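```bash
cat > h.py <<'E'
import cv2,numpy as np
from workcell import vision
def ray(n,uv):
    p=vision.camera_params(n);f=200/np.tan(np.radians(p["fovy"])/2)
    K=np.array([[f,0,p["cx"]],[0,f,p["cy"]],[0,0,1]])
    x=cv2.undistortPoints(np.array([[uv]],float),K,p["D"])[0,0]
    T=p["world_from_camera"];d=T[:3,:3]@[x[0],x[1],1];return T[:3,3],d/np.linalg.norm(d)
def onz(n,uv,z):
    o,d=ray(n,uv);return o+d*(z-o[2])/d[2]
def tri(a,b):
    o1,d1=ray("top",a);o2,d2=ray("scene",b)
    s=np.linalg.lstsq(np.c_[d1,-d2],o2-o1,rcond=None)[0]
    p,q=o1+d1*s[0],o2+d2*s[1];return (p+q)/2,np.linalg.norm(p-q)
E
python3 - <<'E'
from h import *
np.set_printoptions(precision=4,suppress=True)
A=lambda x,y:(180+(x-1.5)/4,150+(y-1.5)/4)
B=lambda x,y:(370+(x-561.5)/4,150+(y-1.5)/4)
C=lambda x,y:(130+x/2.5-.3,180+y/2.5-.3)
D=lambda x,y:(320+(x-425)/2.5-.3,130+y/2.5-.3)
for k,v,z in [("gL",A(68,272),.125),("gR",A(503,208),.125),("wLfar",A(45,105),.125),("wRfar",A(478,40),.125),
 ("padtip",A(189,122),.101),("padboxTopFront",A(228,210),.028),("boxc",A(222,165),.028),("ball",A(348,98),.089),("ballboxc",A(367,142),.028),
 ("bend",B(729,62),.125),("nearend",B(680,402),.125),("legend",B(705,88),.03),("baseTL",B(640,145),.01),("baseBL",B(608,378),.01),("baseBR",B(695,383),.01)]:
    print(k,onz("top",v,z)[:3])
print("pad tri",tri(A(189,122),C(138,122)));print("ball tri",tri(A(348,98),C(243,86)))
print("gR",tri(A(503,208),C(393,55)));print("gL",tri(A(68,272),C(95,203)))
t=cv2.imread("pics/top0.png");m=(t.max(2)<70).astype(np.uint8);
m[:, :390]=0;m[:,420:]=0;m[:190]=0;m[240:]=0
c=max(cv2.findContours(m,0,2)[0],key=cv2.contourArea);r=cv2.minAreaRect(c);print(r)
q=cv2.boxPoints(r)
for p in q:print(p,onz("top",p,.135))
print("handle",onz("top",r[0],.135))
s=cv2.imread("pics/scene0.png");m=(s.max(2)<60).astype(np.uint8);m[:,:368]=0;m[:,412:]=0;m[:155]=0;m[200:]=0
c=max(cv2.findContours(m,0,2)[0],key=cv2.contourArea);r2=cv2.minAreaRect(c);print(r2,tri(r[0],r2[0]))
E
```

```text
gL [0.4927 0.2667 0.125 ]
gR [ 0.5271 -0.001   0.125 ]
wLfar [0.5961 0.2814 0.125 ]
wRfar [0.6308 0.0129 0.125 ]
padtip [0.5868 0.1969 0.101 ]
padboxTopFront [0.5366 0.1873 0.028 ]
boxc [0.5668 0.1912 0.028 ]
ball [0.6016 0.098  0.089 ]
ballboxc [0.5804 0.0938 0.028 ]
bend [ 0.6121 -0.2634  0.125 ]
nearend [ 0.4053 -0.2272  0.125 ]
legend [ 0.6097 -0.2654  0.03  ]
baseTL [ 0.5744 -0.2238  0.01  ]
baseBL [ 0.4181 -0.1981  0.01  ]
baseBR [ 0.4136 -0.2563  0.01  ]
pad tri (array([0.5853, 0.1943, 0.1072]), np.float64(0.002608131439556129))
ball tri (array([0.6008, 0.0971, 0.0929]), np.float64(0.0009228666041934265))
gR (array([ 0.5268, -0.0014,  0.124 ]), np.float64(0.0012051706502088342))
gL (array([0.4916, 0.2646, 0.1251]), np.float64(0.004481010062487548))
((405.0537414550781, 214.43914794921875), (9.142660140991211, 35.3546257019043), 7.765166282653809)
[398.1359 231.3367] [ 0.4507 -0.2232  0.135 ]
[402.9128 196.3063] [ 0.5349 -0.2372  0.135 ]
[411.9716 197.5416] [ 0.5315 -0.2591  0.135 ]
[407.1947 232.572 ] [ 0.4473 -0.245   0.135 ]
handle [ 0.491  -0.2411  0.135 ]
((386.33612060546875, 173.51039123535156), (33.6149787902832, 16.67084312438965), 30.068584442138672) (array([ 0.4909, -0.2432,  0.126 ]), np.float64(0.0014131432290700832))
```

```bash
cat >> h.py <<'E'
from workcell import robot
def go(p,yaw,s=None):
    s=s or robot.state();R=np.array(s["tool_rot"]);P=np.array(s["position"])
    d=R.T@(np.array(p)-P);cy=np.arctan2(R[1,0],R[0,0])
    print("t",round(s["t"],2),"shift",d.round(4),"roll",round(-(yaw-cy),3),"tilt",R[:2,2].round(4),"pos",P.round(4),"F",np.round(s["force"],2),"gw",round(s["grip_width"],3),"gf",np.round(s["grip_force"],1))
E
python3 -c "
from h import *
go((.491,-.242,.24),-.168)"
```

```text
t 0.1 shift [ 0.4145 -0.267  -0.0178] roll 0.422 tilt [-0.0004  0.0014] pos [ 0.1568 -0.6046  0.2219] F [ 0.43 -0.63 -0.17] gw 1.003 gf 0.0
```

Emit:
{"name": "step_arm", "arguments": {"steps": [[0.0, 0.0, -0.02, 0, 0], [0.02, -0.013, -0.04, 0, 0], [0.045, -0.029, -0.05, 0.05, 0], [0.07, -0.045, -0.05, 0.1, 0], [0.1, -0.064, -0.05, 0.15, 0], [0.13, -0.083, -0.05, 0.2, 0], [0.16, -0.103, -0.05, 0.25, 0], [0.19, -0.122, -0.05, 0.3, 0], [0.22, -0.142, -0.05, 0.35, 0], [0.25, -0.161, -0.05, 0.38, 0], [0.28, -0.18, -0.05, 0.42, 0], [0.3, -0.193, -0.05, 0.422, 0]], "force": 40}}

```text
t: 1.1
position: [0.401, -0.3396, 0.2725]
tool_rot: [[0.986, -0.167, 0.0], [-0.167, -0.986, 0.001], [0.0, -0.001, -1.0]]
force: [-0.0, 0.0, 0.6]
grip_width: 1.0
grip_force: 0.0
```

```bash
python3 -c "
from h import *
go((.491,-.242,.22),-.168)"
```

```text
t 1.1 shift [ 0.0724 -0.1112  0.0526] roll 0.0 tilt [0.0005 0.001 ] pos [ 0.401  -0.3396  0.2725] F [-0.02  0.03  0.61] gw 1.0 gf 0.0
```

Emit:
{"name": "step_arm", "arguments": {"steps": [[0.02, -0.03, 0.01, 0, 0], [0.045, -0.07, 0.03, 0, 0], [0.065, -0.1, 0.045, 0, 0], [0.0725, -0.111, 0.055, 0, 0], [0.0725, -0.111, 0.075, 0, 0], [0.0725, -0.111, 0.095, 0, 0], [0.0725, -0.111, 0.115, 0, 0], [0.0725, -0.111, 0.135, 0, 0], [0.0725, -0.111, 0.15, 0, 0], [0.0725, -0.111, 0.16, 0, 0], [0.0725, -0.111, 0.166, 0, 0], [0.0725, -0.111, 0.166, 0, 0]]}}

```text
t: 2.1
position: [0.4883, -0.2453, 0.1055]
tool_rot: [[0.986, -0.167, -0.002], [-0.167, -0.986, 0.001], [-0.002, -0.001, -1.0]]
force: [-0.3, 0.5, 0.8]
grip_width: 1.005
grip_force: 0.0
```

```bash
python3 -c "
from h import *
go((.491,-.242,.106),-.168)
t=vision.read_camera('top')[:,:,::-1];s=vision.read_camera('scene')[:,:,::-1]
cv2.imwrite('pics/g1.png',np.hstack([cv2.resize(t[140:270,350:460],None,fx=3,fy=3,interpolation=2),cv2.resize(s[110:240,310:450],None,fx=3,fy=3,interpolation=2)]))"
```

```text
t 2.1 shift [ 0.0021 -0.0037 -0.0005] roll -0.0 tilt [-0.0018  0.0009] pos [ 0.4883 -0.2453  0.1055] F [-0.31  0.48  0.8 ] gw 1.005 gf 0.0
```

View pics/g1.png

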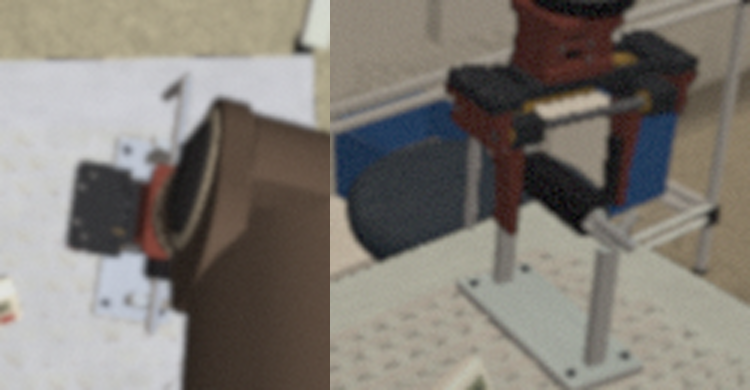

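The fingers straddle the handle, at about (565,190) in the right half of the picture. Now closing.

Emit:
{"name": "step_arm", "arguments": {"steps": [[0.002, -0.003, 0, 0, 0], [0.002, -0.003, 0, 0, 0.3], [0.002, -0.003, 0, 0, 0.5], [0.002, -0.003, 0, 0, 0.6], [0.002, -0.003, 0, 0, 0.7], [0.002, -0.003, 0, 0, 0.8], [0.002, -0.003, 0, 0, 0.9], [0.002, -0.003, 0, 0, 1], [0.002, -0.003, 0, 0, 1], [0.002, -0.003, 0, 0, 1], [0.002, -0.003, 0, 0, 1], [0.002, -0.003, 0, 0, 1]], "force": 50}}

```text
t: 3.2
position: [0.491, -0.2448, 0.1068]
tool_rot: [[0.986, -0.169, 0.0], [-0.169, -0.986, -0.002], [0.0, 0.002, -1.0]]
force: [-0.2, -5.6, -0.1]
grip_width: 0.271
grip_force: 50.0
```

Emit:
{"name": "step_arm", "arguments": {"steps": [[0, -0.001, -0.005, 0, 1], [0, 0, -0.015, 0, 1], [0, 0, -0.03, 0, 1], [0, 0, -0.045, 0, 1], [0, 0, -0.06, 0, 1], [0, 0, -0.075, 0, 1], [0, 0, -0.09, 0, 1], [0, 0, -0.105, 0, 1], [0, 0, -0.12, 0, 1], [0, 0, -0.13, 0, 1], [0, 0, -0.13, 0, 1], [0, 0, -0.13, 0, 1]]}}

```text
t: 4.2
position: [0.4915, -0.2427, 0.237]
tool_rot: [[0.986, -0.167, 0.001], [-0.167, -0.986, -0.0], [0.001, 0.0, -1.0]]
force: [-0.2, 0.7, -2.5]
grip_width: 0.269
grip_force: 50.0
```

```bash
python3 -c "
from h import *
# guard frame -> world
o=np.array([.510,.133]);ps=.13;G=np.array([[np.cos(ps),-np.sin(ps)],[np.sin(ps),np.cos(ps)]])
for gx in (.118,.03):
  w=o+G@[gx-.12,.0515];print(gx,w);go((*w,.237),ps)
s=vision.read_camera('scene')[:,:,::-1]
cv2.imwrite('pics/l1.png',cv2.resize(s[60:240,260:450],None,fx=3,fy=3,interpolation=2))"
```

```text
0.118 [0.50134072 0.18380617]
t 4.2 shift [-6.160e-02 -4.222e-01 -1.000e-04] roll -0.298 tilt [ 0.0008 -0.0002] pos [ 0.4915 -0.2427  0.237 ] F [-0.25  0.65 -2.46] gw 0.269 gf 50.0
0.03 [0.41408327 0.17239836]
t 4.2 shift [-1.457e-01 -3.964e-01 -2.000e-04] roll -0.298 tilt [ 0.0008 -0.0002] pos [ 0.4915 -0.2427  0.237 ] F [-0.25  0.65 -2.46] gw 0.269 gf 50.0
```

View pics/l1.png

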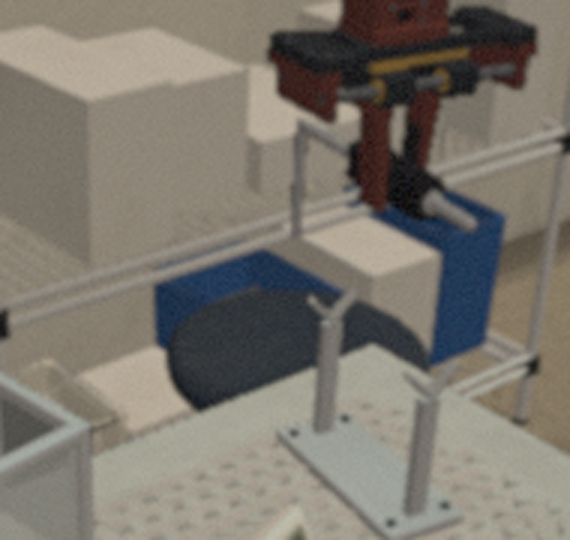

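The rod is level, its leg hanging straight down (bottom at about (296,232) in the crop). Next I'll carry it over the guard.

Emit:
{"name": "step_arm", "arguments": {"steps": [[0, -0.005, 0, 0, 1], [0, -0.018, 0, 0, 1], [0, -0.035, 0, -0.02, 1], [-0.005, -0.055, 0, -0.05, 1], [-0.01, -0.08, 0, -0.08, 1], [-0.015, -0.105, 0, -0.11, 1], [-0.02, -0.13, 0, -0.14, 1], [-0.025, -0.155, 0, -0.17, 1], [-0.03, -0.18, 0, -0.2, 1], [-0.035, -0.2, 0, -0.23, 1], [-0.04, -0.215, 0, -0.25, 1], [-0.042, -0.22, 0, -0.26, 1]]}}

```text
t: 5.25
position: [0.4861, -0.0153, 0.2367]
tool_rot: [[0.995, 0.098, -0.0], [0.098, -0.995, 0.001], [0.0, -0.001, -1.0]]
force: [0.0, 0.3, -1.2]
grip_width: 0.267
grip_force: 50.0
```

```bash
python3 -c "
from h import *
go((.5015,.184,.237),.13)"
```

```text
t 5.25 shift [ 3.480e-02 -1.968e-01 -1.000e-04] roll -0.032 tilt [-0.0001  0.0007] pos [ 0.4861 -0.0153  0.2367] F [ 0.01  0.28 -1.23] gw 0.267 gf 50.0
```

Emit:
{"name": "step_arm", "arguments": {"steps": [[0.0, -0.005, 0, 0, 1], [0.005, -0.018, 0, 0, 1], [0.008, -0.035, 0, -0.01, 1], [0.012, -0.055, 0, -0.02, 1], [0.016, -0.08, 0, -0.03, 1], [0.02, -0.105, 0, -0.032, 1], [0.025, -0.13, 0, -0.032, 1], [0.03, -0.155, 0, -0.032, 1], [0.033, -0.175, 0, -0.032, 1], [0.035, -0.19, 0, -0.032, 1], [0.035, -0.197, 0, -0.032, 1], [0.035, -0.197, 0, -0.032, 1]]}}

```text
t: 6.25
position: [0.5035, 0.1811, 0.2364]
tool_rot: [[0.992, 0.124, -0.001], [0.124, -0.992, 0.0], [-0.0, -0.0, -1.0]]
force: [-0.1, -0.2, -2.2]
grip_width: 0.271
grip_force: 50.0
```

```bash
python3 -c "
from h import *
go((.5015,.184,.145),.13)
t=vision.read_camera('top')[:,:,::-1];s=vision.read_camera('scene')[:,:,::-1]
cv2.imwrite('pics/p1.png',np.hstack([cv2.resize(t[140:260,180:320],None,fx=2.8,fy=2.8,interpolation=2),cv2.resize(s[150:270,130:265],None,fx=2.8,fy=2.8,interpolation=2)]))"
```

```text
t 6.25 shift [-0.0016 -0.0031  0.0914] roll -0.005 tilt [-0.0005  0.0003] pos [0.5035 0.1811 0.2364] F [-0.08 -0.18 -2.21] gw 0.271 gf 50.0
```

View pics/p1.png

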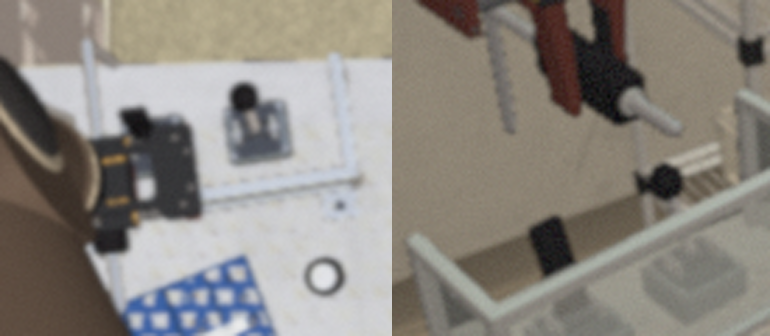

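```bash
python3 -c "
from h import *
print(onz('top',(211.3,155.2),.2554)); print(onz('scene',(172.2,196),.1604),'pred',.5035+.12*.992,.1811+.12*.124)
print('tip',onz('scene',(130+155/2.8,150+219/2.8),.105),onz('scene',(130+166/2.8,150+219/2.8),.105),onz('scene',(130+138/2.8,150+230/2.8),.105))
go((.5015,.184,.145),.13)"
```

```text
[0.62211029 0.19623463 0.2554    ]
[0.62362307 0.19396294 0.1604    ] pred 0.62254 0.19598000000000002
tip [0.58767488 0.19129396 0.105     ] [0.58323344 0.18517742 0.105     ] [0.58257968 0.20584719 0.105     ]
t 6.35 shift [-0.0016 -0.0054  0.0913] roll -0.008 tilt [-0.0004 -0.001 ] pos [0.5038 0.1789 0.2363] F [ 0.97  0.14 -1.99] gw 0.276 gf 50.0
```

Emit:
{"name": "step_arm", "arguments": {"steps": [[0, -0.002, 0.005, 0, 1], [0, -0.003, 0.015, 0, 1], [0, -0.003, 0.026, 0, 1], [0, -0.003, 0.038, 0, 1], [0, -0.003, 0.05, 0, 1], [0, -0.003, 0.062, 0, 1], [0, -0.003, 0.074, 0, 1], [0, -0.003, 0.083, 0, 1], [0, -0.003, 0.089, 0, 1], [0, -0.003, 0.091, 0, 1], [0, -0.003, 0.091, 0, 1], [0, -0.003, 0.091, 0, 1]]}}

```text
t: 7.35
position: [0.5035, 0.1836, 0.1459]
tool_rot: [[0.992, 0.124, 0.0], [0.124, -0.992, 0.0], [0.001, -0.0, -1.0]]
force: [-0.9, 0.7, -2.2]
grip_width: 0.268
grip_force: 50.0
```

Emit:
{"name": "step_arm", "arguments": {"steps": [[-0.005, 0, 0, 0, 1], [-0.01, 0, 0, 0, 1], [-0.015, 0, 0, 0, 1], [-0.02, 0, 0, 0, 1], [-0.025, 0, 0, 0, 1], [-0.03, 0, 0, 0, 1], [-0.035, 0, 0, 0, 1], [-0.04, 0, 0, 0, 1], [-0.045, 0, 0, 0, 1], [-0.048, 0, 0, 0, 1], [-0.05, 0, 0, 0, 1], [-0.05, 0, 0, 0, 1]]}}

```text
t: 8.35
position: [0.4533, 0.1771, 0.1457]
tool_rot: [[0.992, 0.124, 0.0], [0.124, -0.992, -0.0], [0.0, 0.0, -1.0]]
force: [1.0, -0.1, -1.6]
grip_width: 0.269
grip_force: 50.0
```

```bash
python3 -c "
from h import *
go((.415,.172,.145),.13)
s=vision.read_camera('scene')[:,:,::-1]
cv2.imwrite('pics/p2.png',cv2.resize(s[170:300,120:290],None,fx=4,fy=4,interpolation=2))"
```

```text
t 8.35 shift [-0.0387  0.0004  0.0007] roll -0.006 tilt [ 0.0001 -0.0001] pos [0.4533 0.1771 0.1457] F [ 1.   -0.08 -1.64] gw 0.269 gf 50.0
```

View pics/p2.png

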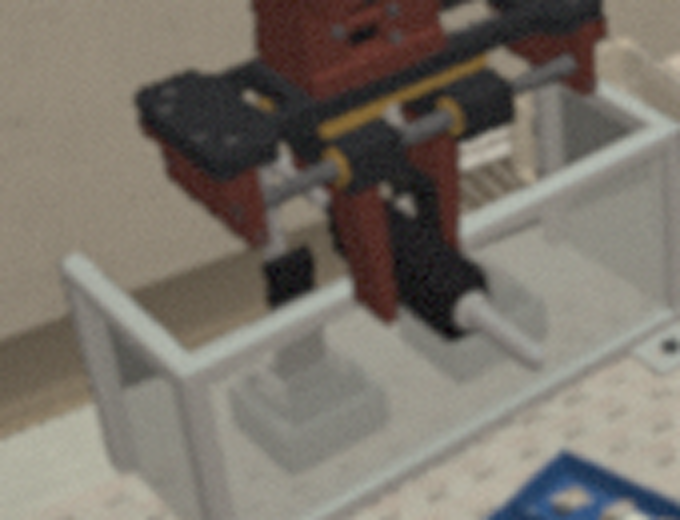

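The lever, at (290,280), is near upright, with the leg behind it. Keep pulling.

Emit:
{"name": "step_arm", "arguments": {"steps": [[-0.003, 0, 0, 0, 1], [-0.006, 0, 0, 0, 1], [-0.009, 0, 0, 0, 1], [-0.011, 0, 0, 0, 1], [-0.013, 0, 0, 0, 1], [-0.015, 0, 0, 0, 1], [-0.015, 0, 0, 0, 1], [-0.015, 0, 0, 0, 1]]}}

```text
t: 9.07
position: [0.4384, 0.1753, 0.1457]
tool_rot: [[0.992, 0.124, -0.0], [0.124, -0.992, -0.0], [-0.0, 0.0, -1.0]]
force: [0.5, 0.6, -1.1]
grip_width: 0.274
grip_force: 50.0
```

Emit:
{"name": "step_arm", "arguments": {"steps": [[-0.001, 0, 0, 0, 1], [-0.002, 0, 0, 0, 1], [-0.003, 0, 0, 0, 1], [-0.004, 0, 0, 0, 1], [-0.005, 0, 0, 0, 1], [-0.005, 0, 0, 0, 1]]}}

```text
t: 9.57
position: [0.4345, 0.175, 0.1462]
tool_rot: [[0.992, 0.123, 0.002], [0.123, -0.992, 0.001], [0.002, -0.0, -1.0]]
force: [2.2, -0.0, 1.1]
grip_width: 0.27
grip_force: 50.0
```

Emit:
{"name": "step_arm", "arguments": {"steps": [[-0.001, 0, 0, 0, 1], [-0.002, 0, 0, 0, 1], [-0.003, 0, 0, 0, 1], [-0.004, 0, 0, 0, 1], [-0.004, 0, 0, 0, 1]]}}

```text
t: 9.98
position: [0.4316, 0.1748, 0.1465]
tool_rot: [[0.992, 0.123, 0.004], [0.123, -0.992, 0.002], [0.004, -0.001, -1.0]]
force: [5.2, 0.5, -0.7]
grip_width: 0.275
grip_force: 50.0
```

```bash
python3 -c "
from h import *
go((.415,.172,.145),.13)
s=vision.read_camera('scene')[:,:,::-1]
cv2.imwrite('pics/p3.png',cv2.resize(s[170:300,120:290],None,fx=4,fy=4,interpolation=2))"
```

```text
t 9.98 shift [-0.0169  0.0007  0.0014] roll -0.006 tilt [0.004  0.0015] pos [0.4316 0.1748 0.1465] F [ 5.18  0.49 -0.72] gw 0.275 gf 50.0
```

View pics/p3.png

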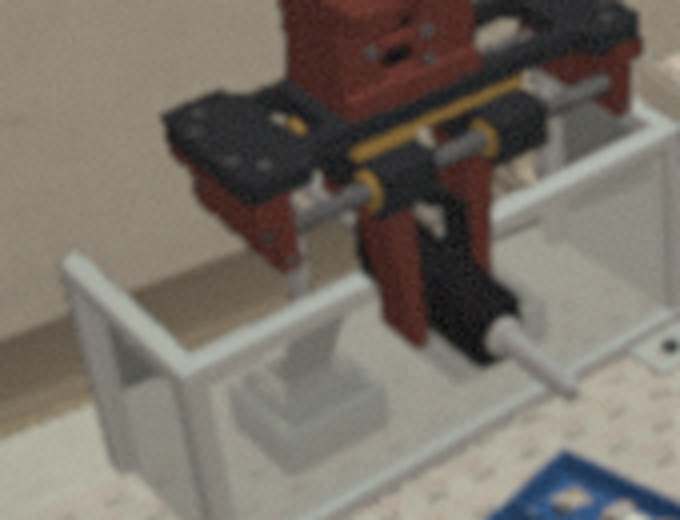

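The lever leans towards the panel, at about (310,335), and the force is climbing, as it would at the stop. A little more to make sure.

Emit:
{"name": "step_arm", "arguments": {"steps": [[-0.001, 0, 0, 0, 1], [-0.002, 0, 0, 0, 1], [-0.003, 0, 0, 0, 1], [-0.003, 0, 0, 0, 1]]}}

```text
t: 10.37
position: [0.4286, 0.1745, 0.1465]
tool_rot: [[0.992, 0.123, 0.004], [0.123, -0.992, 0.002], [0.004, -0.001, -1.0]]
force: [5.7, 1.5, 0.5]
grip_width: 0.269
grip_force: 50.0
```

Emit:
{"name": "step_arm", "arguments": {"steps": [[0.005, 0, 0, 0, 1], [0.01, 0, 0, 0, 1], [0.016, 0, 0, 0, 1], [0.022, 0, 0, 0, 1], [0.026, 0, -0.01, 0, 1], [0.028, 0, -0.025, 0, 1], [0.028, 0, -0.04, 0, 1], [0.028, 0, -0.055, 0, 1], [0.028, 0, -0.07, 0, 1], [0.028, 0, -0.085, 0, 1], [0.028, 0, -0.095, 0, 1], [0.028, 0, -0.1, 0, 1]]}}

```text
t: 11.37
position: [0.4551, 0.1776, 0.2473]
tool_rot: [[0.992, 0.124, 0.002], [0.124, -0.992, 0.001], [0.002, -0.0, -1.0]]
force: [-0.3, -0.8, -1.6]
grip_width: 0.266
grip_force: 50.0
```

```bash
python3 -c "
from h import *
go((.491,-.2455,.246),-.168)
t=vision.read_camera('top')[:,:,::-1];s=vision.read_camera('scene')[:,:,::-1]
cv2.imwrite('pics/p4.png',np.hstack([cv2.resize(t[140:260,180:320],None,fx=2.7,fy=2.7,interpolation=2),cv2.resize(s[150:290,130:280],None,fx=2.7,fy=2.7,interpolation=2)[:324]]))"
```

```text
t 11.37 shift [-0.0166  0.4243  0.0011] roll 0.292 tilt [0.0015 0.0005] pos [0.4551 0.1776 0.2473] F [-0.33 -0.81 -1.61] gw 0.266 gf 50.0
```

View pics/p4.png

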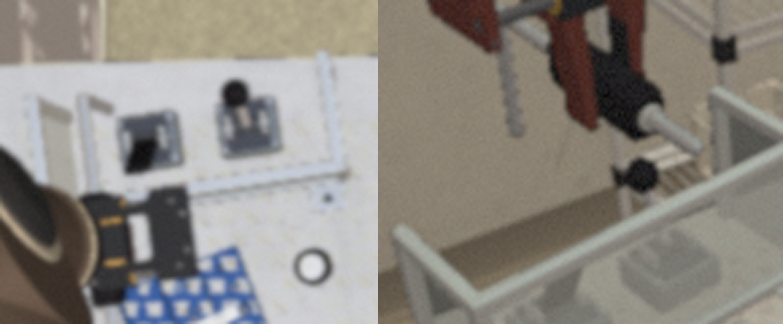

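```bash
python3 -c "
from h import *
np.set_printoptions(precision=4,suppress=True)
o=np.array([.510,.133]);ps=.128;G=np.array([[np.cos(ps),-np.sin(ps)],[np.sin(ps),np.cos(ps)]])
t=cv2.imread('pics/p4.png')
m=(t[:,:378].max(2)<60).astype(np.uint8);k=np.zeros_like(m);k[125:185,118:165]=1
ys,xs=np.nonzero(m*k);print('blk',xs.min(),xs.max(),ys.min(),ys.max())
c=lambda x,y:(180+x/2.7-.3,140+y/2.7-.3)
w=onz('top',c(138,ys.max()),.1);print('tip front',w,G.T@(w[:2]-o))
w=onz('top',c(145,ys.min()),.05);print('root',w,G.T@(w[:2]-o))
le=(130+138/2.7-.3,150+132/2.7-.3)
p,e=tri(c(110,106),le);b=onz('top',c(84,96),.266);print('legend',p,e,'bend',b)
s=robot.state();P=s['position'];print('pred bend',P+np.array([.12*.992,.12*.124,.019]))
"
```

```text
blk 128 156 137 171
tip front [0.5289 0.1873 0.1   ] [0.0257 0.0514]
root [0.5658 0.1912 0.05  ] [0.0627 0.0506]
legend [0.5794 0.1939 0.1772] 0.0022169597827702073 bend [0.5767 0.1944 0.266 ]
pred bend [0.574  0.1924 0.2654]
```

```bash
cat > prof.py <<'E'
from h import *
np.set_printoptions(precision=0,suppress=True,linewidth=200)
im=np.mean([vision.read_camera('top').astype(float).mean(2) for _ in range(6)],0).astype(np.float32)
o=np.array([.510,.133]);ps=.128;G=np.array([[np.cos(ps),-np.sin(ps)],[np.sin(ps),np.cos(ps)]])
p=vision.camera_params('top');f=200/np.tan(np.radians(p["fovy"])/2)
K=np.array([[f,0,p["cx"]],[0,f,p["cy"]],[0,0,1]]);T=np.linalg.inv(p["world_from_camera"])
def prof(gxs,gys,z):
    W=np.array([[*(o+G@[a,b]),z] for b in gys for a in gxs])
    q=cv2.projectPoints(W,cv2.Rodrigues(T[:3,:3])[0],T[:3,3],K,p["D"])[0].astype(np.float32)
    return cv2.remap(im,q[:,0,0].copy(),q[:,0,1].copy(),cv2.INTER_LINEAR).reshape(len(gys),-1).mean(0)
g=np.arange(0,.05,.002)
print((g*1000));print('tip z.1',prof(g,[.045,.05,.055],.1))
print('box L',prof(g,[.072,.075],.028));print('box R',prof(g,[.025,.028],.028))
g2=g+.06;print(g2*1000);print('box back L',prof(g2,[.072,.075],.028),'mid',prof(g2,[.048,.052],.028),'R',prof(g2,[.025,.028],.028))
E
python3 prof.py
```

```text
[ 0.  2.  4.  6.  8. 10. 12. 14. 16. 18. 20. 22. 24. 26. 28. 30. 32. 34. 36. 38. 40. 42. 44. 46. 48.]
tip z.1 [154. 172. 181. 187. 190. 193. 199. 202. 203. 200. 187. 161. 120.  77.  46.  32.  25.  21.  19.  21.  22.  26.  32.  38.  44.]
box L [ 89. 116. 147. 172. 189. 195. 193. 189. 187. 193. 197. 199. 198. 195. 181. 152. 111.  69.  47.  37.  37.  41.  45.  51.  60.]
box R [ 56.  57.  58.  61.  71.  97. 128. 160. 179. 193. 201. 205. 204. 202. 196. 182. 158. 139. 131. 136. 142. 144. 141. 135. 131.]
[ 60.  62.  64.  66.  68.  70.  72.  74.  76.  78.  80.  82.  84.  86.  88.  90.  92.  94.  96.  98. 100. 102. 104. 106. 108.]
box back L [141. 149. 154. 158. 158. 155. 144. 127. 112. 101. 100. 104. 111. 121. 144. 169. 189. 201. 205. 206. 207. 207. 208. 208. 207.] mid [ 30.  39.  52.  64.  70.  74.  77.  80.  82.  82.  82.  86.  96. 113. 138. 166. 189. 202. 207. 208. 209. 209. 209. 209. 208.] R [125. 127. 128. 128. 127. 126. 124. 123. 122. 126. 133. 142. 147. 154. 164. 179. 194. 203. 207. 209. 210. 210. 209. 209. 209.]
```

The lever measures about 0.93 rad, too close to 0.9. I'll pull again, with a firmer grip and contact higher on the lever.

Emit:
{"name": "step_arm", "arguments": {"steps": [[0, 0, 0.01, 0, 1], [0, 0, 0.025, 0, 1], [0, 0, 0.04, 0, 1], [0, 0, 0.055, 0, 1], [0, 0, 0.07, 0, 1], [0, 0, 0.083, 0, 1], [0, 0, 0.09, 0, 1], [0, 0, 0.09, 0, 1], [-0.006, 0, 0.09, 0, 1], [-0.012, 0, 0.09, 0, 1], [-0.018, 0, 0.09, 0, 1], [-0.018, 0, 0.09, 0, 1]], "force": 60}}

```text
t: 12.77
position: [0.4356, 0.175, 0.1562]
tool_rot: [[0.992, 0.124, 0.001], [0.124, -0.992, -0.0], [0.0, 0.0, -1.0]]
force: [0.1, -0.3, -2.3]
grip_width: 0.27
grip_force: 60.0
```

Emit:
{"name": "step_arm", "arguments": {"steps": [[-0.002, 0, 0, 0, 1], [-0.004, 0, 0, 0, 1], [-0.006, 0, 0, 0, 1], [-0.008, 0, 0, 0, 1], [-0.009, 0, 0, 0, 1], [-0.009, 0, 0, 0, 1]]}}

```text
t: 13.27
position: [0.4276, 0.1739, 0.1556]
tool_rot: [[0.992, 0.124, -0.0], [0.124, -0.992, -0.0], [-0.0, 0.0, -1.0]]
force: [0.4, -0.3, -1.8]
grip_width: 0.274
grip_force: 60.0
```

Emit:
{"name": "step_arm", "arguments": {"steps": [[-0.001, 0, 0, 0, 1], [-0.002, 0, 0, 0, 1], [-0.003, 0, 0, 0, 1], [-0.004, 0, 0, 0, 1], [-0.004, 0, 0, 0, 1], [-0.004, 0, 0, 0, 1]]}}

```text
t: 13.77
position: [0.4244, 0.1737, 0.156]
tool_rot: [[0.992, 0.124, 0.001], [0.124, -0.992, 0.0], [0.001, -0.0, -1.0]]
force: [1.5, -0.2, 1.0]
grip_width: 0.27
grip_force: 60.0
```

Emit:
{"name": "step_arm", "arguments": {"steps": [[-0.001, 0, 0, 0, 1], [-0.002, 0, 0, 0, 1], [-0.003, 0, 0, 0, 1], [-0.004, 0, 0, 0, 1], [-0.004, 0, 0, 0, 1], [-0.004, 0, 0, 0, 1]]}}

```text
t: 14.27
position: [0.4222, 0.1738, 0.1568]
tool_rot: [[0.992, 0.123, 0.005], [0.123, -0.992, 0.002], [0.005, -0.001, -1.0]]
force: [5.4, 0.1, 2.4]
grip_width: 0.266
grip_force: 60.0
```

Emit:
{"name": "step_arm", "arguments": {"steps": [[0.005, 0, 0, 0, 1], [0.012, 0, 0, 0, 1], [0.018, 0, 0, 0, 1], [0.024, 0, 0, 0, 1], [0.03, 0, -0.005, 0, 1], [0.034, 0, -0.02, 0, 1], [0.035, 0, -0.035, 0, 1], [0.035, 0, -0.05, 0, 1], [0.035, 0, -0.065, 0, 1], [0.035, 0, -0.08, 0, 1], [0.035, 0, -0.09, 0, 1], [0.035, 0, -0.092, 0, 1]]}}

```text
t: 15.27
position: [0.4554, 0.1778, 0.2494]
tool_rot: [[0.992, 0.123, 0.002], [0.123, -0.992, 0.001], [0.002, -0.001, -1.0]]
force: [0.3, -0.6, -2.2]
grip_width: 0.271
grip_force: 60.0
```

```bash
python3 prof.py | head -2; python3 -c "
from h import *
go((.491,-.2455,.246),-.168)"
```

```text
[ 0.  2.  4.  6.  8. 10. 12. 14. 16. 18. 20. 22. 24. 26. 28. 30. 32. 34. 36. 38. 40. 42. 44. 46. 48.]
tip z.1 [140. 160. 173. 181. 187. 192. 198. 202. 202. 200. 188. 161. 120.  77.  46.  32.  25.  21.  19.  19.  22.  26.  31.  38.  45.]
t 15.57 shift [-0.0156  0.4239  0.0009] roll 0.292 tilt [-0.0016 -0.0006] pos [0.4541 0.177  0.2467] F [-0.22 -0.27 -2.72] gw 0.271 gf 60.0
```

The lever tip hasn't moved at all under 5 N, so it is at its stop. Returning the rod to the rest.

Emit:
{"name": "step_arm", "arguments": {"steps": [[0, 0.005, 0, 0, 1], [0, 0.018, 0, 0, 1], [0, 0.035, 0, 0, 1], [0, 0.055, 0, 0.01, 1], [0, 0.08, 0, 0.02, 1], [0, 0.105, 0, 0.04, 1], [-0.002, 0.13, 0, 0.06, 1], [-0.004, 0.155, 0, 0.08, 1], [-0.006, 0.18, 0, 0.1, 1], [-0.008, 0.2, 0, 0.12, 1], [-0.01, 0.215, 0, 0.14, 1], [-0.01, 0.22, 0, 0.15, 1]]}}

```text
t: 16.57
position: [0.4714, -0.045, 0.2473]
tool_rot: [[1.0, -0.031, -0.001], [-0.031, -1.0, -0.001], [-0.001, 0.001, -1.0]]
force: [0.2, -0.5, -2.5]
grip_width: 0.268
grip_force: 60.0
```

```bash
python3 -c "
from h import *
go((.491,-.246,.237),-.169)"
```

```text
t 16.57 shift [0.0258 0.2002 0.0104] roll 0.138 tilt [-0.0009 -0.0008] pos [ 0.4714 -0.045   0.2473] F [ 0.23 -0.54 -2.46] gw 0.268 gf 60.0
```

Emit:
{"name": "step_arm", "arguments": {"steps": [[0, 0.005, 0, 0.01, 1], [0.002, 0.018, 0, 0.02, 1], [0.005, 0.035, 0, 0.04, 1], [0.008, 0.06, 0, 0.06, 1], [0.012, 0.085, 0, 0.08, 1], [0.016, 0.11, 0, 0.1, 1], [0.02, 0.135, 0, 0.12, 1], [0.023, 0.16, 0, 0.138, 1], [0.026, 0.18, 0, 0.138, 1], [0.026, 0.194, 0.005, 0.138, 1], [0.026, 0.2, 0.01, 0.138, 1], [0.026, 0.2, 0.01, 0.138, 1]]}}

```text
t: 17.57
position: [0.4915, -0.244, 0.2359]
tool_rot: [[0.986, -0.165, -0.002], [-0.165, -0.986, 0.001], [-0.002, -0.0, -1.0]]
force: [-2.0, 0.2, -1.7]
grip_width: 0.27
grip_force: 60.0
```

```bash
python3 -c "
from h import *
vision.read_camera('scene');vision.read_camera('scene')
go((.491,-.246,.107),-.169)"
```

```text
t 17.67 shift [-0.0005  0.0046  0.13  ] roll 0.006 tilt [-0.0011  0.0012] pos [ 0.4924 -0.2417  0.237 ] F [-0.14 -0.08 -0.63] gw 0.271 gf 60.0
```

Emit:
{"name": "step_arm", "arguments": {"steps": [[0, 0.002, 0.008, 0.005, 1], [0, 0.004, 0.022, 0.005, 1], [0, 0.004, 0.038, 0.005, 1], [0, 0.004, 0.054, 0.005, 1], [0, 0.004, 0.07, 0.005, 1], [0, 0.004, 0.085, 0.005, 1], [0, 0.004, 0.098, 0.005, 1], [0, 0.004, 0.108, 0.005, 1], [0, 0.004, 0.115, 0.005, 1], [0, 0.004, 0.12, 0.005, 1], [0, 0.004, 0.123, 0.005, 1], [0, 0.004, 0.123, 0.005, 1]]}}

```text
t: 18.67
position: [0.4919, -0.2466, 0.1144]
tool_rot: [[0.986, -0.168, -0.0], [-0.168, -0.986, 0.0], [-0.0, -0.0, -1.0]]
force: [1.1, -0.4, -1.8]
grip_width: 0.267
grip_force: 60.0
```

Emit:
{"name": "step_arm", "arguments": {"steps": [[0, 0, 0.002, 0, 1], [0, 0, 0.004, 0, 1], [0, 0, 0.005, 0, 1], [0, 0, 0.005, 0, 1]]}}

```text
t: 19.0
position: [0.4922, -0.2467, 0.11]
tool_rot: [[0.986, -0.168, 0.001], [-0.168, -0.986, -0.0], [0.001, -0.0, -1.0]]
force: [-0.3, 1.4, 0.4]
grip_width: 0.27
grip_force: 60.0
```

Emit:
{"name": "step_arm", "arguments": {"steps": [[0, 0, 0.001, 0, 1], [0, 0, 0.002, 0, 1], [0, 0, 0.003, 0, 1], [0, 0, 0.003, 0, 1]]}}

```text
t: 19.33
position: [0.4928, -0.2463, 0.1078]
tool_rot: [[0.986, -0.168, 0.002], [-0.168, -0.986, 0.0], [0.002, -0.0, -1.0]]
force: [-0.8, 3.0, 7.9]
grip_width: 0.27
grip_force: 60.0
```

Emit:
{"name": "step_arm", "arguments": {"steps": [[0, 0, 0, 0, 1], [0, 0, 0, 0, 1], [0, 0, 0, 0, 0.7], [0, 0, 0, 0, 0.65], [0, 0, 0, 0, 0.6], [0, 0, 0, 0, 0.5], [0, 0, 0, 0, 0.4], [0, 0, 0, 0, 0.2], [0, 0, 0, 0, 0], [0, 0, 0, 0, 0], [0, 0, 0, 0, 0], [0, 0, 0, 0, 0]], "force": 5}}

```text
t: 20.33
position: [0.492, -0.2468, 0.1067]
tool_rot: [[0.986, -0.168, 0.0], [-0.168, -0.986, -0.0], [0.0, 0.0, -1.0]]
force: [0.2, 1.1, 0.1]
grip_width: 0.892
grip_force: 0.0
```

Emit:
{"name": "step_arm", "arguments": {"steps": [[0, 0, 0, 0, 0], [0, 0, 0, 0, 0], [0, 0, -0.01, 0, 0], [0, 0, -0.025, 0, 0], [0, 0, -0.04, 0, 0], [0, 0, -0.06, 0, 0], [0, 0, -0.08, 0, 0], [0, 0, -0.1, 0, 0], [0, 0, -0.12, 0, 0], [0, 0, -0.14, 0, 0], [0, 0, -0.155, 0, 0], [0, 0, -0.16, 0, 0]]}}

```text
t: 21.33
position: [0.4929, -0.2471, 0.27]
tool_rot: [[0.986, -0.168, 0.004], [-0.168, -0.986, -0.002], [0.004, 0.001, -1.0]]
force: [0.8, -0.1, 0.1]
grip_width: 1.003
grip_force: 0.0
```

Emit:
{"name": "step_arm", "arguments": {"steps": [[-0.02, 0.01, 0, 0, 0], [-0.05, 0.03, 0, 0, 0], [-0.08, 0.05, 0, 0, 0], [-0.11, 0.07, 0, 0, 0], [-0.14, 0.09, 0, 0, 0], [-0.16, 0.11, 0, 0, 0], [-0.18, 0.13, 0, 0, 0], [-0.19, 0.15, 0, 0, 0], [-0.2, 0.17, 0, 0, 0], [-0.2, 0.185, 0, 0, 0], [-0.2, 0.19, 0, 0, 0], [-0.2, 0.19, 0, 0, 0]]}}

```text
t: 22.33
position: [0.2624, -0.401, 0.2663]
tool_rot: [[0.985, -0.17, -0.0], [-0.17, -0.985, 0.0], [-0.0, -0.0, -1.0]]
force: [0.6, -0.6, 0.5]
grip_width: 1.001
grip_force: 0.0
```

```bash
python3 - <<'E'
from h import *
t0=cv2.imread("pics/top0.png");s0=cv2.imread("pics/scene0.png")
t1=vision.read_camera("top")[:,:,::-1].copy();s1=vision.read_camera("scene")[:,:,::-1].copy()
def blob(im,x0,x1,y0,y1,th):
    m=np.zeros(im.shape[:2],np.uint8);m[y0:y1,x0:x1]=im[y0:y1,x0:x1].max(2)<th
    return cv2.minAreaRect(max(cv2.findContours(m,0,2)[0],key=cv2.contourArea))
for a in(t0,t1):print("top",blob(a,390,420,190,240,70))
for a in(s0,s1):print("scene",blob(a,368,412,155,200,60))
for a in(t0,t1):print("ball",blob(a,260,277,165,182,60))
# difference of whole rod/rest area in both views
for n,a,b,(x0,x1,y0,y1) in(("top",t0,t1,(380,420,160,255)),("scene leg",s0,s1,(350,420,140,240)),("case etc",t0,t1,(215,365,228,282)),("ball",t0,t1,(258,290,165,200))):
    d=cv2.GaussianBlur(cv2.absdiff(a,b).max(2)[y0:y1,x0:x1],(3,3),0);yy,xx=np.nonzero(d>40);print(n,len(xx),d.max(),(xx.min()+x0,xx.max()+x0,yy.min()+y0,yy.max()+y0) if len(xx) else "")
s=robot.state();print(s["t"],s["position"],s["force"])
E
python3 prof.py | sed -n 2p
```

```text
top ((405.0537414550781, 214.43914794921875), (9.142660140991211, 35.3546257019043), 7.765166282653809)
top ((405.2444763183594, 213.53668212890625), (9.04876708984375, 35.20613479614258), 8.53076457977295)
scene ((386.33612060546875, 173.51039123535156), (33.6149787902832, 16.67084312438965), 30.068584442138672)
scene ((385.5000305175781, 173.00001525878906), (33.09380340576172, 17.441329956054688), 26.56505012512207)
ball ((266.5, 175.0), (8.0, 7.0), 90.0)
ball ((266.5, 175.0), (8.0, 7.0), 90.0)
top 7 47 (np.int64(403), np.int64(406), np.int64(232), np.int64(233))
scene leg 0 38 
case etc 0 5 
ball 0 4 
22.4333 [ 0.26334265 -0.39946988  0.26635675] [-0.26197231  0.26131218  0.17249468]
tip z.1 [182. 185. 184. 181. 179. 180. 184. 187. 187. 184. 173. 149. 110.  70.  42.  29.  22.  18.  17.  17.  19.  22.  28.  34.  41.]
```

The rod is back within about 2 mm of where it started, the lever is at its stop, and the ball lever and the loose items haven't moved. Handing in.

```bash
python3 -c "
from workcell import order
print(order.close_job())"
```

```text
the job is handed in; nothing more can be done
None
```

The job is handed in, with no verdict returned: in the last pictures the paddle lever is at its stop (it did not move under a second 5 N pull), the rod is back on its rest about 2 mm from where it started, and the ball lever and loose items have not moved.

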